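Fit the knurled bayonet cap to a spotlight at the packing bench

ROBOT

A 6-joint arm with a two-finger parallel gripper is mounted at the origin on the work surface. World frame = base frame: x ahead of the robot, y to its left, z up, the work surface at z = 0. Lengths are in mm, angles in rad, forces in N, time in s.
With the tool pointing down it reaches from about 425 to 950 mm from the base axis. Payload 3.5 kg.
Tool frame: the origin (TCP) lies at the very end of the fingers, on their centre line; the grasp point (between the pads) lies 19 mm behind it; z points along the fingers, y is the line along which they close (so a half turn about z gives the same grasp; the last joint's range is limited). The gripper opens to 85 mm and grips with 20 to 120 N. Pads are 22 mm wide; open, the fingers measure 114 mm over their backs; the gripper's body (76 mm by 85 mm) begins 54 mm behind the grasp point. The pads swing forward as they close: fully open they stand 13 mm farther back than shut.
Start: joints at [-1.256, 0.286, 1.577, -0, 1.279, -0.15], TCP at [302.585, -603.364, 204.125] pointing down, gripper open.
Joint ranges: [-2.77, 2.77], [-0.9, 2.22], [0.21, 2.48], [-1.53, 4.67], [0.24, 2.81], [-2.84, 2.84]. Speed limits (rad/s): [2.79, 2.79, 3.14, 3.14, 3.14, 3.14].

INTERFACE

Orientations are given as a unit quaternion [w, x, y, z].
In Python, from workcell import * gives the robot as it stands.
- The arm moves only by the shell command python3 -m jog 'ROWS'. ROWS is JSON, a list of rows, each a list of 7 numbers: the turn, a rotation vector about the tool's x, y, z in degrees, then the shift along the tool's x, y, z in cm, then the finger opening in cm, from 0 to 8.54. A call has 1 to 20 rows; each row shifts and turns the commanded pose from where the row before left it, along the tool's axes as they then stand; what a row does not reach is not made up. A row lasts 1/10 s, in which the tool goes at most 50 mm and 8.59 degrees, less where a joint would pass 70% of its speed; a pose out of reach is approached as far as the arm can. A call with a gripper value outside its range is refused whole. The fingers move at their own pace and stop on an object; the grip force is fixed at half the most. Time passes only in rows, so rows that do not move let the fingers close. It gives the time, the measured TCP pose, the force, the opening and the grip force at its end, in the units of the state.
- get_obs(): the state, without advancing time (a new reading comes with each control period).
- grab_frame(name): name is "side" or "top" or "wrist"; returns the picture (480x640x3 uint8, red, green, blue); there is no depth.
- get_calibration(name): a dict with "fov_y" (degrees; the focal length in pixels is half the picture's height over the tangent of half this angle, whatever the lens; pixels are square), "cx", "cy" (the principal point, pixels), "R" (3x3) and "t" (3): a world point X has camera coordinates R X + t; the wrist camera has in their place "tool_from_camera" (4x4, takes a point from camera to tool coordinates, whose origin is the TCP and whose axes are the flange's). Camera axes: x right, y down, z forward; pixel columns grow to the right and rows downward; lengths in mm; the calibration is good to about 2 mm. A picture is of the moment at which its call begins: read the wrist's pose just before it. get_calibration takes no time and is no camera call.
- sign_off(): hands the job in; it is judged then, once.
The state is a dict: "clock": time; "qpos": joint angles; "joint_velocities": joint speeds; "tau": joint torques, N m; "eef_pos": TCP position; "tcp_rot": TCP orientation; "contact_force": force on the tool from outside, world axes, zero at the start; "moment": the same for the moment, N m; "gripper_width": opening from 0.0 (shut) to 1.0 (fully open); "gripper_force": force on a finger pad.
Only numpy, scipy, OpenCV 4.12 (cv2) and the standard library are available. Lean on these libraries where they do the work, as an engineer would, in place of code of your own. Each camera call takes 0.05 s, during which the arm holds its last target. There are 200 camera calls.

TASK

Lift the knurled aluminium cap out of the blue parts bin, lower it straight over the white barrel of the spotlight and turn it until the keyways hidden inside it drop over the two brass pins. Then push it fully home against its spring-loaded lens and keep holding it down there: finish while still holding it, because the spring lifts the cap as soon as it is let go. Leave the orange part, pen cup and carton where they are.

Things in the scene. Friction and masses are not known exactly. Their poses are not given: they have to be found in the camera images.
- cap_mid (a point): Centre (half-way up, 21 mm above its lower rim) of the loose knurled aluminium cap, upright in the bin. 54 mm outside diameter, 42 mm high, about 0.12 kg, closed top with a dark disc. Open below; inside it is as told under cap_rim.
- cap_rim (a point): Centre of the cap's lower rim. Bore 31 mm diameter, 38 mm deep. Four straight keyways in its wall, 90 degrees apart, full depth, 8.5 mm wide, cut out to 21 mm from the axis. They are hidden: neither the knurling nor these x, y axes show where they lie; find them by feel, within a quarter turn either way.
- barrel_seat (a point): Centre of the flat aluminium shoulder (62 mm diameter) round the barrel's foot, 40 mm above the bench, z up: the cap's rim rests on it when home (cap centre then 21 mm above it). White barrel rises 34 mm above it, 28 mm diameter, top edge chamfered. Upright and fixed in a black stand (plate 120 mm square, 12 mm thick).
- pins (a point): On the barrel's axis at the height of the pin tops, 14 mm above the shoulder. Two brass pins, 5 mm thick, stick out on opposite sides, along this x axis, to 19.5 mm from the axis. They enter keyways within about 6 degrees of true; else the cap stops on them, its centre 35 mm above the shoulder.
- lens (a joint): How far (m) the spring-loaded lens (14 mm thick round plunger on the barrel's axis) is pressed down into the barrel: 0 when free, its face then 50 mm above the shoulder; 0.012 when the cap is home. The cap's ceiling meets it only after the keyways have dropped about 2 mm over the pins. The spring pushes up with 3 N at first and 8 N at home.
- bin: Blue open parts bin, fixed, 180 mm (its x) by 290 mm (its y), 45 mm high, walls and floor 5 mm; origin under its centre. The cap and the orange part stand in it about 60 mm either side of the middle along its y, either way round.
- spare_mid (a point): Centre of a loose orange stepped plastic part standing in the bin, 48 mm diameter, 26 mm high. Leave it.
- cup: Purple pen cup with pens, 74 mm diameter, pens up to 140 mm high; origin under its centre. Leave it.
- carton: Small brown carton, 110 x 85 x 70 mm high; origin under its centre. Leave it.
There are look-alikes about, which are no part of the job. Of the things that look like the part that bears cap_mid, take the one that is nearest to the robot's base at the start.

How it is judged:
By the outcome, as a careful person would: the job done as asked, in the order asked, and still so for the second after the job is handed in, while the arm keeps its last pose, push and grip.
It also fails if it takes over 61 s, if anything falls off the work surface, if the arm or the gripper's body presses on something with over 40 N, if the wrist force passes 120 N, or if a joint passes its speed limit or range.

## Working session

There is one attempt and no reset: what is moved stays moved. The work goes in short steps, Python scripts to look and compute and a shell command to move; the robot and the scene stay as the last step left them, time stands still between calls to the robot, and variables do not carry over. Pictures are saved under pics/ and viewed, at most 10 in all, crops included, and the job is handed in when it is done.

```bash
ls; mkdir -p pics
python3 - <<'E'
from workcell import *
import cv2,numpy as np
o=get_obs();print(o)
for n in ("top","side"):
    f=grab_frame(n);cv2.imwrite(f"pics/{n}0.png",f[:,:,::-1]);print(n,get_calibration(n))
print(get_calibration("wrist"))
E
```

```text
pics
{'clock': 0.0, 'qpos': array([-1.25599918e+00,  2.87157503e-01,  1.57819313e+00, -2.03218280e-05,
        1.27859748e+00, -1.50014237e-01]), 'joint_velocities': array([-1.52330429e-05,  8.50497853e-05, -1.50867752e-04, -2.43777081e-03,
        8.61345733e-05,  5.05750697e-05]), 'tau': array([-1.86715215e-04, -4.05980194e+01, -2.92625141e+01, -2.24439264e-04,
        5.82091743e-03,  3.90500304e-06]), 'eef_pos': array([ 302.35683404, -602.68069739,  202.74396799]), 'tcp_rot': array([-1.17293299e-03,  9.73113783e-01,  2.30321900e-01, -1.06618799e-04]), 'contact_force': array([-0.08575463, -0.5156879 ,  0.07216144]), 'moment': array([ 0.01825936,  0.01094783, -0.00121806]), 'gripper_force': 0.0, 'gripper_width': 1.0027157896799752}
top {'fov_y': 43.28574223510796, 'cx': 316.14317357271983, 'cy': 239.97442043627342, 'R': array([[-0.01813217, -0.99983045,  0.00320733],
       [-0.99659774,  0.0178154 , -0.08047085],
       [ 0.08040007, -0.00465553, -0.9967518 ]]), 't': array([-4.85217123e-01,  6.09791952e+02,  1.57970796e+03])}
side {'fov_y': 42.67570456941262, 'cx': 328.1852485104717, 'cy': 231.6015651333092, 'R': array([[-0.84724858, -0.53104731, -0.01259331],
       [-0.37485971,  0.61452336, -0.69414785],
       [ 0.37636423, -0.58339506, -0.71972228]]), 't': array([ 534.0779504 ,  273.72856803, 1360.43089659])}
{'fov_y': 62.271603610397754, 'cx': 318.3486520132022, 'cy': 240.72123679385848, 'tool_from_camera': array([[-6.67503556e-05, -9.63195720e-01, -2.68801042e-01,
         6.70568066e+01],
       [ 9.99999579e-01, -3.10306224e-04,  8.63595236e-04,
        -4.40649846e-01],
       [-9.15221871e-04, -2.68800871e-01,  9.63195335e-01,
        -1.69288027e+02],
       [ 0.00000000e+00,  0.00000000e+00,  0.00000000e+00,
         1.00000000e+00]])}
```

View pics/top0.png

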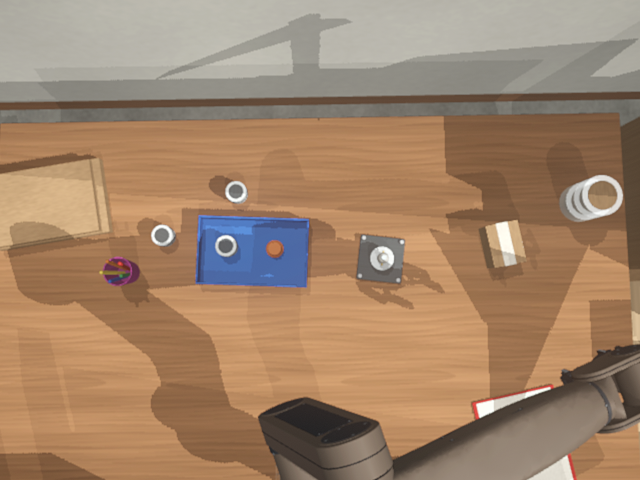

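View pics/side0.png

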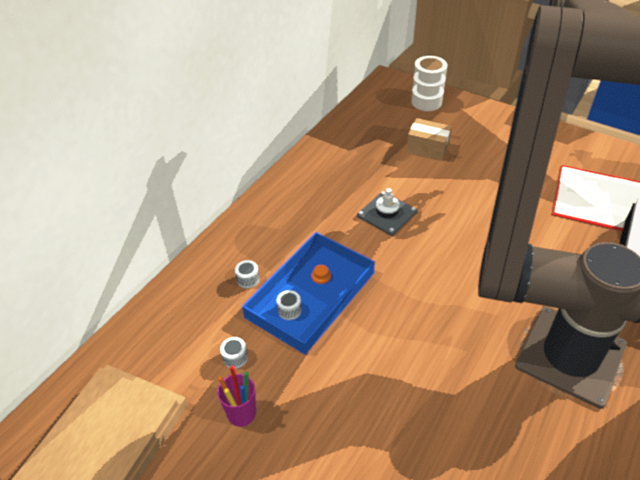

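The top view shows a bin with a cap at (226,246) and the orange part at (275,248). Loose look-alike caps stand on the bench at (236,192) and (163,235). The barrel stand is at (382,259), cup (120,271), carton (503,244). The side view agrees: the cap in the bin is at (289,303).

```bash
cat > h.py <<'E'
from workcell import *
import cv2,numpy as np
from scipy.spatial.transform import Rotation as Rn
def Rt():
    o=get_obs();q=o['tcp_rot'];return Rn.from_quat([q[1],q[2],q[3],q[0]]).as_matrix(),np.array(o['eef_pos'])
def ray(n,u,v,tool=None):
    c=get_calibration(n);f=240/np.tan(np.radians(c['fov_y']/2))
    d=np.array([(u-c['cx'])/f,(v-c['cy'])/f,1])
    if n=='wrist':
        R,t=tool;T=c['tool_from_camera'];return R@T[:3,3]+t,R@(T[:3,:3]@d)
    R,t=np.array(c['R']),np.array(c['t']);return -R.T@t,R.T@d
def onz(n,u,v,z,tool=None):
    o,d=ray(n,u,v,tool);return o+d*(z-o[2])/d[2]
E
python3 - <<'E'
from h import *
np.set_printoptions(precision=1,suppress=True)
for nm,u,v,z in [("cap",226,246,47),("lk1",236,191,42),("lk2",163,235,42),("spare",275,248,31),("barrel",382,258,90),("cup",120,271,60),("carton",503,244,70),
 ("bin1",199,215,45),("bin2",308,218,45),("bin3",306,286,45),("bin4",197,282,45),("st1",364,237,12),("st2",404,241,12),("st3",400,283,12),("st4",358,279,12)]:
    p=onz("top",u,v,z);print(nm,p,np.hypot(*p[:2]))
for nm,u,v,z in [("cap",288,299,47),("barrel",389,191,90),("spare",321,269,31)]: print("side",nm,onz("side",u,v,z))
f=cv2.imread("pics/top0.png")
cv2.imwrite("pics/crop0.png",np.hstack([cv2.resize(f[205:295,190:290],(400,360),interpolation=cv2.INTER_CUBIC),cv2.resize(f[215:305,335:435],(400,360),interpolation=cv2.INTER_CUBIC)]))
E
```

```text
cap [596.3 224.3  47. ] 637.098382545844
lk1 [741.7 197.8  42. ] 767.6481671401871
lk2 [628.5 390.   42. ] 739.7239192503046
spare [589.9  97.5  31. ] 597.867967033775
barrel [ 555.5 -177.5   90. ] 583.1814708932634
cup [535.6 496.2  60. ] 730.0880631279201
carton [ 587.  -492.7   70. ] 766.3966766392699
bin1 [679.3 295.   45. ] 740.585011984359
bin2 [666.3   9.   45. ] 666.3644072538146
bin3 [488.4  17.2  45. ] 488.6661234687742
bin4 [503.9 300.6  45. ] 586.7396557419976
st1 [ 616.4 -139.7   12. ] 632.0162529919813
st2 [ 603.7 -246.4   12. ] 652.0837207526765
st3 [ 491.9 -232.4   12. ] 544.0774069175817
st4 [ 504.6 -121.    12. ] 518.875904547078
side cap [597.8 225.8  47. ]
side barrel [ 553.4 -179.2   90. ]
side spare [589.3  97.9  31. ]
```

View pics/crop0.png

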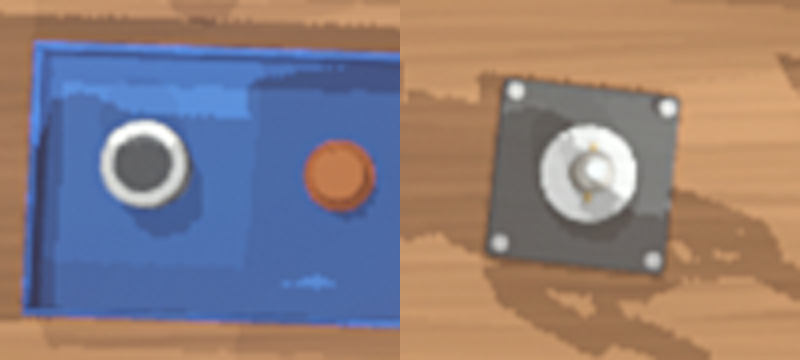

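The crops show the knurled cap with a dark disc standing in the bin, the plain orange part beside it, and the barrel with brass pins roughly along world x. Candidates were (226,246), (236,192) and (163,235). I choose the one in the bin, at 637 mm, since it is nearest the base. Moving above it now.

```bash
python3 -m jog '[[0,0,0,3.17,-3.04,0,8.5],[0,0,0,3.17,-3.04,0,8.5],[0,0,0,3.17,-3.04,0,8.5],[0,0,0,3.17,-3.04,0,8.5],[0,0,0,3.17,-3.04,0,8.5],[0,0,0,3.17,-3.04,0,8.5],[0,0,0,3.17,-3.04,0,8.5],[0,0,0,3.17,-3.04,0,8.5],[0,0,0,3.17,-3.04,0,8.5],[0,0,0,3.17,-3.04,0,8.5],[0,0,0,3.17,-3.04,0,8.5],[0,0,0,3.17,-3.04,0,8.5],[0,0,0,3.17,-3.04,0,8.5],[0,0,0,3.17,-3.04,0,8.5],[0,0,0,3.17,-3.04,0,8.5],[0,0,0,3.17,-3.04,0,8.5],[0,0,0,3.17,-3.04,0,8.5],[0,0,0,3.17,-3.04,0,8.5],[0,0,0,3.17,-3.04,0,8.5],[0,0,0,3.17,-3.04,0,8.5]]'
python3 -m jog '[[0,0,0,0,0,2,8.5],[0,0,0,0,0,2,8.5],[0,0,0,0,0,2,8.5],[0,0,0,0,0,0,8.5],[0,0,0,0,0,0,8.5]]'
python3 - <<'E'
from h import *
T=Rt();f=grab_frame("wrist");cv2.imwrite("pics/w1.png",f[:,:,::-1])
np.save("T1.npy",np.c_[T[0],T[1]]);print(get_obs()['clock'],T)
E
```

```text
clock: 2.1
eef_pos: [596.7, 226.1, 203.5]
tcp_rot: [0.0, 0.973, 0.23, -0.0]
contact_force: [-0.1, -0.8, 0.8]
gripper_width: 0.997
gripper_force: 0.0
clock: 2.6
eef_pos: [596.4, 224.2, 143.7]
tcp_rot: [-0.0, 0.973, 0.23, -0.001]
contact_force: [0.1, -0.8, 0.7]
gripper_width: 0.996
gripper_force: 0.0
2.65 (array([[ 8.93922241e-01,  4.48219792e-01, -1.42972944e-03],
       [ 4.48219857e-01, -8.93923304e-01, -2.92685724e-04],
       [-1.40925600e-03, -3.79194847e-04, -9.99998935e-01]]), array([596.40943485, 224.22678207, 143.65291066]))
```

View pics/w1.png

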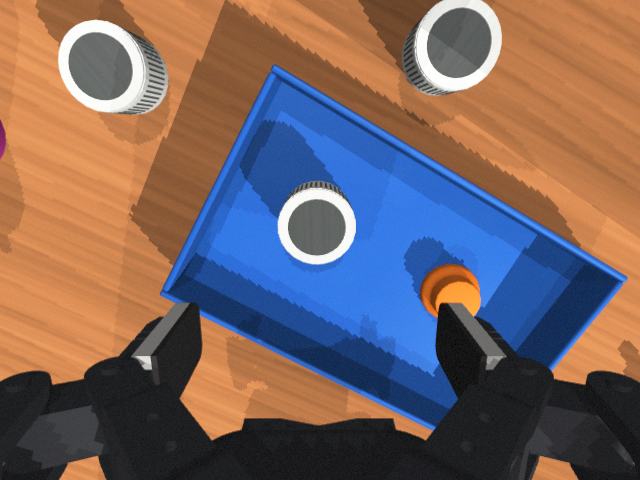

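The wrist view shows the cap in the bin, centre of its top at (317,226), the orange part at (456,298), and the fingers with clear room on either side.

Run:
```python
from h import *
T=np.load("T1.npy");T=(T[:,:3],T[:,3])
p=onz("wrist",317,226,47,T);print(p, T[0].T@(p-T[1]))
```

```text
[598.76258841 226.71183549  47.        ] [ 3.35359529 -1.13006688 96.64871602]
```

```bash
python3 -m jog '[[0,0,0,0.25,-0.1,2,8.5],[0,0,0,0,0,2.5,8.5],[0,0,0,0,0,2.5,8.5],[0,0,0,0,0,2.5,8.5],[0,0,0,0,0,2,8.5],[0,0,0,0,0,1.5,8.5],[0,0,0,0,0,0,8.5]]'
python3 -m jog '[[0,0,0,0,0,0,4.5],[0,0,0,0,0,0,4.5],[0,0,0,0,0,0,4.5],[0,0,0,0,0,0,4.5],[0,0,0,0,0,0,4.5],[0,0,0,0,0,0,4.5],[0,0,0,0,0,0,4.5],[0,0,0,0,0,0,4.5]]'
```

```text
clock: 3.35
eef_pos: [597.6, 226.0, 12.7]
tcp_rot: [-0.0, 0.973, 0.23, -0.001]
contact_force: [-0.2, -0.7, -1.1]
gripper_width: 0.999
gripper_force: 0.0
clock: 4.15
eef_pos: [600.7, 227.3, 17.6]
tcp_rot: [-0.0, 0.973, 0.23, 0.003]
contact_force: [-1.2, 0.6, 6.7]
gripper_width: 0.527
gripper_force: 3.0
```

Run:
```python
from h import *
T=Rt();f=grab_frame("wrist");cv2.imwrite("pics/w2.png",f[:,:,::-1])
print(get_obs())
```

```text
{'clock': 4.2, 'qpos': array([2.03639174e-01, 4.18573760e-01, 1.77550047e+00, 1.03121162e-03,
       9.42257624e-01, 1.30919035e+00]), 'joint_velocities': array([ 3.83895038e-04, -3.24395754e-04,  1.15278741e-03,  1.73824274e-03,
       -3.63752422e-06,  1.05060330e-03]), 'tau': array([-7.70014208e-01, -3.71910524e+01, -2.23552358e+01, -2.58703781e-01,
       -2.55995784e-01, -2.86163107e-03]), 'eef_pos': array([600.7842837 , 227.3272731 ,  17.66480825]), 'tcp_rot': array([-3.41460448e-04,  9.73131297e-01,  2.30235501e-01,  2.64140019e-03]), 'contact_force': array([-1.41820556,  0.1951772 ,  4.8432094 ]), 'moment': array([0.20062163, 0.25461345, 0.03375212]), 'gripper_force': 2.953628675022628, 'gripper_width': 0.5274796936393901}
```

View pics/w2.png

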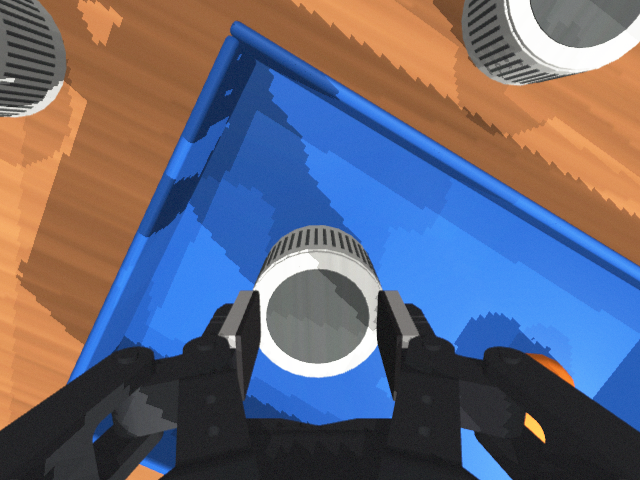

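```bash
python3 - <<'E'
from h import *
T=Rt()
for z in (42,47,52):
  p=onz("wrist",318,313,z,T);print(p, T[0].T@(p-T[1]))
a=onz("wrist",258,313,47,T);b=onz("wrist",381,313,47,T);print(np.linalg.norm(a-b))
E
python3 -m jog '[[0,0,0,0,0,0,2],[0,0,0,0,0,0,0],[0,0,0,0,0,0,0],[0,0,0,0,0,0,0],[0,0,0,0,0,0,0]]'
```

```text
[597.4770314  226.19074889  42.        ] [ -3.3369249   -0.45252212 -24.35346625]
[599.61761813 227.26637465  47.        ] [ -0.91483107  -0.45215659 -29.34070433]
[601.75820487 228.34200042  52.        ] [  1.50726277  -0.45179107 -34.32794241]
47.39104837149293
clock: 4.7
eef_pos: [602.9, 227.7, 19.9]
tcp_rot: [-0.0, 0.973, 0.23, 0.005]
contact_force: [-0.5, 1.0, 11.3]
gripper_width: -0.001
gripper_force: 5.3
```

Run:
```python
from h import *
f=grab_frame("wrist");g=grab_frame("side");cv2.imwrite("pics/w3.png",np.hstack([cv2.resize(f,(400,300)),cv2.resize(g[240:340,230:363],(400,300))])[:,:,::-1])
print(get_obs())
```

```text
{'clock': 4.8, 'qpos': array([2.03621893e-01, 4.16903752e-01, 1.77288270e+00, 8.24515459e-04,
       9.41627078e-01, 1.30916022e+00]), 'joint_velocities': array([-1.40980504e-05, -2.28993238e-04,  3.04999337e-04,  1.70584925e-05,
       -1.81972370e-03,  2.47685723e-03]), 'tau': array([-7.27014262e-01, -3.40857089e+01, -1.99205482e+01, -2.14560502e-01,
       -1.16434582e-01,  9.87696294e-04]), 'eef_pos': array([602.9365016 , 227.71318625,  19.92025751]), 'tcp_rot': array([-1.86794831e-04,  9.73106529e-01,  2.30299083e-01,  5.09710019e-03]), 'contact_force': array([0.12000058, 1.22220563, 9.52707468]), 'moment': array([ 0.18298071,  0.14188261, -0.05427689]), 'gripper_force': 5.330598765285686, 'gripper_width': 0.0018746486037632102}
```

View pics/w3.png

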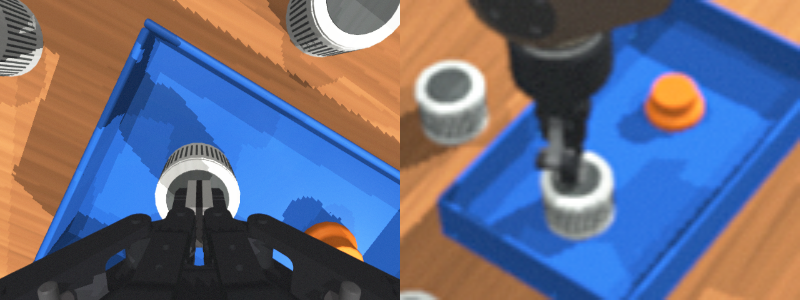

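The pair shows the shut fingers standing on the cap's dark disc, not around the cap. The real tips are about 27 mm short of the reported TCP (and 40 mm short when open), so I have to go about 25 mm lower. I'll open, rise and re-measure the disc by mask.

```bash
python3 -m jog '[[0,0,0,0,0,-2,0],[0,0,0,0,0,-3,5],[0,0,0,0,0,-1,8.5],[0,0,0,0,0,0,8.5],[0,0,0,0,0,0,8.5],[0,0,0,0,0,0,8.5],[0,0,0,0,0,0,8.5]]'
python3 - <<'E'
from h import *
T=Rt();f=grab_frame("wrist")
h=cv2.cvtColor(f,cv2.COLOR_RGB2HSV)
m=((h[...,1]<50)&(h[...,2]>60)).astype(np.uint8)
m[330:]=0;m[:110]=0;m[:,:215]=0;m[:,420:]=0
n,l,s,c=cv2.connectedComponentsWithStats(m)
for i in range(1,n):
  if s[i,4]>500: print(s[i],c[i])
# bright lip only
m2=((h[...,1]<40)&(h[...,2]>190)).astype(np.uint8);m2[330:]=0;m2[:110]=0;m2[:,:215]=0;m2[:,420:]=0
pts=np.argwhere(m2)[:,::-1].astype(np.float32);print(cv2.fitEllipse(cv2.convexHull(pts)))
(u,v),_,_=cv2.fitEllipse(cv2.convexHull(pts))
p=onz("wrist",u,v,47,T);print(p,T[1],T[0].T@(p-T[1]))
cv2.imwrite("pics/w4.png",f[:,:,::-1])
E
```

```text
clock: 5.5
eef_pos: [597.5, 226.1, 72.3]
tcp_rot: [-0.0, 0.973, 0.23, -0.001]
contact_force: [0.2, -0.3, -0.5]
gripper_width: 0.989
gripper_force: 0.0
[ 267  199  103  112 8850] [318.15988701 255.8340113 ]
((318.2040100097656, 260.2459411621094), (98.98673248291016, 103.13323211669922), 89.26737213134766)
[599.3231893  227.40641159  47.        ] [597.50184135 226.08897316  72.3426666 ] [ 2.29144121 -0.342267   25.33645305]
```

View pics/w4.png

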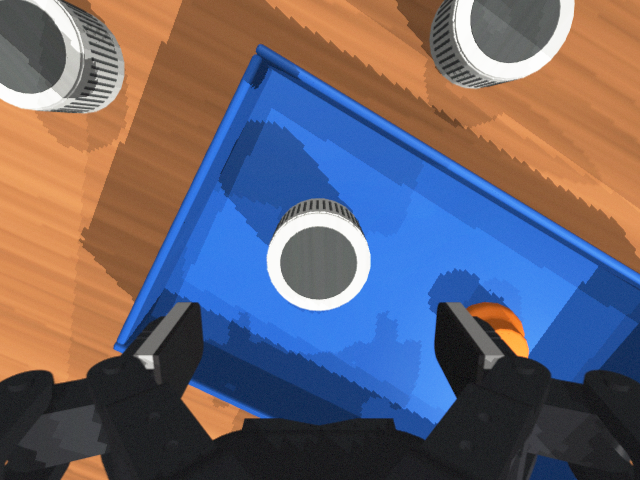

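The view shows the cap still upright and centred between the open pads at (318,261), about 2 mm ahead. Descending lower.

```bash
python3 -m jog '[[0,0,0,0.2,0,2.5,8.5],[0,0,0,0,0,2.5,8.5],[0,0,0,0,0,1.5,8.5],[0,0,0,0,0,1,8.5],[0,0,0,0,0,0.7,8.5],[0,0,0,0,0,0,8.5]]'
python3 -m jog '[[0,0,0,0,0,0,4],[0,0,0,0,0,0,2],[0,0,0,0,0,0,2],[0,0,0,0,0,0,2],[0,0,0,0,0,0,2],[0,0,0,0,0,0,2],[0,0,0,0,0,0,2],[0,0,0,0,0,0,2]]'
```

```text
clock: 6.15
eef_pos: [600.0, 227.2, -8.6]
tcp_rot: [-0.0, 0.973, 0.23, -0.001]
contact_force: [0.2, 0.6, -0.4]
gripper_width: 0.994
gripper_force: 0.0
clock: 6.95
eef_pos: [601.7, 227.6, -6.2]
tcp_rot: [0.0, 0.973, 0.23, 0.002]
contact_force: [0.1, -0.2, 6.4]
gripper_width: 0.613
gripper_force: 63.5
```

```bash
python3 -m jog '[[0,0,0,0,0,-1,2],[0,0,0,0,0,-2,2],[0,0,0,0,0,-3,2],[0,0,0,0,0,-4,2],[0,0,0,0,0,-4,2],[0,0,0,-2.52,2.85,0,2],[0,0,0,-2.52,2.85,0,2],[0,0,0,-2.52,2.85,0,2],[0,0,0,-2.52,2.85,0,2],[0,0,0,-2.52,2.85,0,2],[0,0,0,-2.52,2.85,0,2],[0,0,0,-2.52,2.85,0,2],[0,0,0,-2.52,2.85,0,2],[0,0,0,-2.52,2.85,0,2],[0,0,0,-2.52,2.85,0,2],[0,0,0,-2.52,2.85,0,2],[0,0,0,-2.52,2.85,0,2],[0,0,0,0,0,0,2],[0,0,0,0,0,0,2]]'
python3 - <<'E'
from h import *
T=Rt();f=grab_frame("wrist");np.save("T5.npy",np.c_[T[0],T[1]]);print(T[1])
cv2.imwrite("pics/w5.png",f[:,:,::-1])
E
```

```text
clock: 8.85
eef_pos: [482.5, -214.1, 131.5]
tcp_rot: [-0.001, 0.973, 0.229, -0.0]
contact_force: [0.6, 0.7, -0.5]
gripper_width: 0.615
gripper_force: 63.1
[ 482.46505227 -214.10398276  131.53183252]
```

View pics/w5.png

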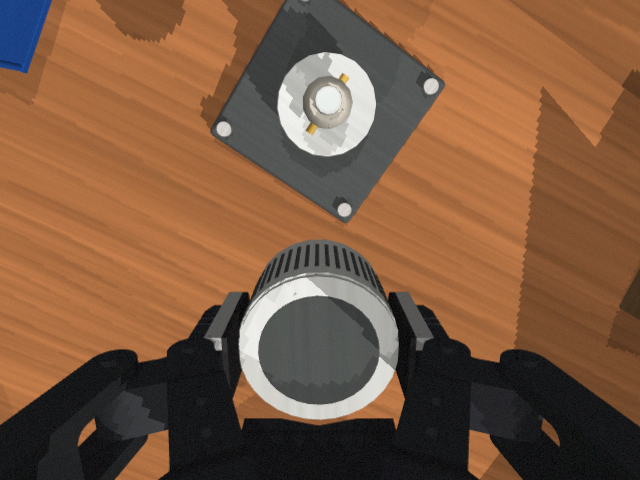

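The view shows the cap held level in the pads, its top centred near (319,347). Barrel and lens are at (328,101), shoulder at (327,104), and the brass pins' tips at (344,77) and (312,130).

Run:
```python
from h import *
np.set_printoptions(precision=1,suppress=True)
f=cv2.imread("pics/w5.png");h=cv2.cvtColor(f,cv2.COLOR_BGR2HSV)
T=np.load("T5.npy");T=(T[:,:3],T[:,3])
tl=lambda p:T[0].T@(p-T[1])
m=((h[...,1]<40)&(h[...,2]>150)).astype(np.uint8)
m[:45]=0;m[165:]=0;m[:,:265]=0;m[:,390:]=0
e=cv2.fitEllipse(cv2.convexHull(np.argwhere(m)[:,::-1].astype(np.float32)));print("shoulder",e)
p=onz("wrist",*e[0],40,T);print(p,tl(p))
m=((h[...,1]<40)&(h[...,2]>150)).astype(np.uint8);m[:80]=0;m[122:]=0;m[:,:306]=0;m[:,:]*=1;m[:,350:]=0
for nm,u,v,z in [("lens",328,100,90),("barreltop",328,101,74)]:
    p=onz("wrist",u,v,z,T);print(nm,p,tl(p))
b=((h[...,0]>12)&(h[...,0]<30)&(h[...,1]>140)&(h[...,2]>120)).astype(np.uint8);b[:55]=0;b[150:]=0;b[:,:290]=0;b[:,365:]=0
n,l,s,c=cv2.connectedComponentsWithStats(b)
P=[]
for i in range(1,n):
    if s[i,4]>12: p=onz("wrist",*c[i],52,T);P.append(p);print("pin",s[i],c[i],p,tl(p))
d=P[1]-P[0];print("mid",(P[0]+P[1])/2,tl((P[0]+P[1])/2),"dirdeg",np.degrees(np.arctan2(d[1],d[0])))
g=((h[...,1]<60)&(h[...,2]>150)).astype(np.uint8);g[:277]=0;g[425:]=0;g[:,:240]=0;g[:,398:]=0
e=cv2.fitEllipse(cv2.convexHull(np.argwhere(g)[:,::-1].astype(np.float32)));print("captop",e)
for zt in(-49,-52,-55): 
    p=onz("wrist",*e[0],T[1][2]-zt,T);print("cap",tl(p))
```

```text
shoulder ((326.3335876464844, 103.87744903564453), (98.16738891601562, 103.558837890625), 5.052165985107422)
[ 558.4 -181.4   40. ] [82.6  4.8 91.5]
lens [ 557.4 -181.8   90. ] [81.5  4.6 41.5]
barreltop [ 558.  -181.9   74. ] [82.1  5.  57.5]
pin [340  74   8   9  43] [343.7  77.9] [ 575.  -184.1   52. ] [96.3 14.6 79.5]
pin [307 124  10  10  58] [311.5 128.3] [ 541.2 -179.8   52. ] [68.  -4.3 79.5]
mid [ 558.1 -181.9   52. ] [82.1  5.1 79.5] dirdeg 172.78500011691506
captop ((318.2086181640625, 345.3684387207031), (147.17811584472656, 161.12950134277344), 90.54718780517578)
cap [ -3.4  -0.4 -49. ]
cap [ -1.6  -0.4 -52. ]
cap [  0.1  -0.4 -55. ]
```

```bash
python3 -m jog '[[0,0,0,2,0.13,0,2],[0,0,0,3,0.2,0,2],[0,0,0,2.29,0.13,0,2],[0,0,0,1,0.07,0,2],[0,0,0,0,0,1,2],[0,0,0,0,0,2,2],[0,0,0,0,0,1.5,2],[0,0,0,0,0,1,2],[0,0,0,0,0,0,2],[0,0,0,0,0,0,2]]'
python3 - <<'E'
from h import *
f=grab_frame("wrist");g=grab_frame("side");t=grab_frame("top")
cv2.imwrite("pics/w6.png",np.hstack([cv2.resize(f,(400,300)),cv2.resize(g[150:240,330:450],(400,300),interpolation=cv2.INTER_CUBIC)])[:,:,::-1])
print(get_obs()['eef_pos'],get_obs()['contact_force'])
E
```

```text
clock: 9.9
eef_pos: [559.6, -181.8, 77.1]
tcp_rot: [-0.0, 0.973, 0.23, -0.0]
contact_force: [0.4, 0.0, -1.5]
gripper_width: 0.617
gripper_force: 63.1
[ 560.53945905 -182.13739822   78.30344639] [-0.28342399  1.07791925 -1.8324116 ]
```

View pics/w6.png

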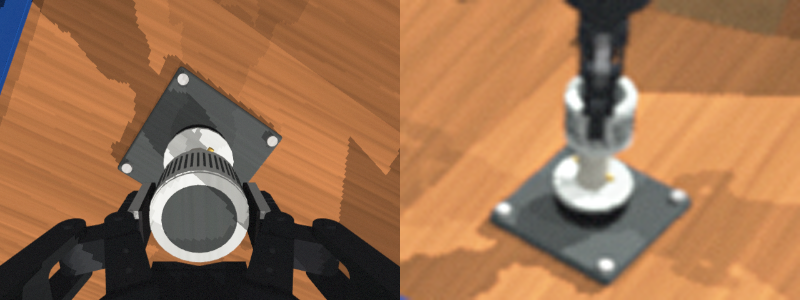

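The view shows the cap above the barrel, nearly coaxial. In the side crop the cap axis is at about 600 and the barrel axis at about 597. Lowering gently.

```bash
python3 -m jog '[[0,0,0,0,0,0.5,2],[0,0,0,0,0,0.5,2],[0,0,0,0,0,0.5,2],[0,0,0,0,0,0.3,2],[0,0,0,0,0,0,2]]'
python3 -m jog '[[0,0,0,0,0,0.3,2],[0,0,0,0,0,0.3,2],[0,0,0,0,0,0.3,2],[0,0,0,0,0,0,2]]'
```

```text
clock: 10.55
eef_pos: [559.4, -181.4, 58.3]
tcp_rot: [-0.0, 0.973, 0.23, -0.0]
contact_force: [-0.2, -0.3, -1.5]
gripper_width: 0.616
gripper_force: 63.2
clock: 10.95
eef_pos: [559.7, -181.4, 49.6]
tcp_rot: [-0.0, 0.973, 0.23, -0.0]
contact_force: [1.1, 0.7, -2.1]
gripper_width: 0.613
gripper_force: 63.2
```

```bash
python3 -m jog '[[0,0,0,0,0,0.3,2],[0,0,0,0,0,0.3,2],[0,0,0,0,0,0.2,2],[0,0,0,0,0,0.2,2],[0,0,0,0,0,0,2],[0,0,0,0,0,0,2]]'
```

```text
clock: 11.55
eef_pos: [560.1, -181.7, 42.4]
tcp_rot: [-0.0, 0.973, 0.23, -0.0]
contact_force: [-4.5, 2.8, 8.9]
gripper_width: 0.614
gripper_force: 64.4
```

```bash
for i in 1 2 3; do :; done; python3 -m jog '[[0,0,3,0,0,0,2],[0,0,3,0,0,0,2],[0,0,3,0,0,0,2],[0,0,3,0,0,0,2],[0,0,0,0,0,0,2]]'
python3 -m jog '[[0,0,3,0,0,0,2],[0,0,3,0,0,0,2],[0,0,3,0,0,0,2],[0,0,3,0,0,0,2],[0,0,0,0,0,0,2]]'
```

```text
clock: 12.05
eef_pos: [561.3, -182.5, 42.5]
tcp_rot: [0.001, 0.992, 0.127, 0.001]
contact_force: [-1.7, -0.1, 5.7]
gripper_width: 0.618
gripper_force: 63.9
clock: 12.55
eef_pos: [561.6, -182.8, 42.5]
tcp_rot: [0.001, 1.0, 0.022, 0.002]
contact_force: [-0.3, 0.3, 5.0]
gripper_width: 0.618
gripper_force: 63.9
```

```bash
python3 -m jog '[[0,0,3,0,0,0.1,2],[0,0,3,0,0,0.1,2],[0,0,3,0,0,0,2],[0,0,0,0,0,0,2]]'
python3 -m jog '[[0,0,3,0,0,0,2],[0,0,3,0,0,0,2],[0,0,3,0,0,0,2],[0,0,0,0,0,0,2]]'
```

```text
clock: 12.95
eef_pos: [562.3, -183.3, 42.3]
tcp_rot: [0.002, 0.998, -0.056, 0.002]
contact_force: [-2.8, 0.5, 11.8]
gripper_width: 0.617
gripper_force: 64.5
clock: 13.35
eef_pos: [562.2, -183.7, 42.3]
tcp_rot: [0.002, 0.991, -0.134, 0.003]
contact_force: [-2.3, -1.3, 11.9]
gripper_width: 0.613
gripper_force: 64.5
```

```bash
python3 -m jog '[[0,0,3,0,0,0,2],[0,0,3,0,0,0,2],[0,0,3,0,0,0,2],[0,0,3,0,0,0,2],[0,0,0,0,0,0,2]]'
python3 -m jog '[[0,0,3,0,0,0,2],[0,0,3,0,0,0,2],[0,0,3,0,0,0,2],[0,0,3,0,0,0,2],[0,0,0,0,0,0,2]]'
```

```text
clock: 13.85
eef_pos: [561.8, -183.0, 40.7]
tcp_rot: [0.001, 0.971, -0.237, 0.002]
contact_force: [-0.5, -1.0, 6.7]
gripper_width: 0.613
gripper_force: 64.1
clock: 14.35
eef_pos: [560.9, -182.5, 39.3]
tcp_rot: [0.0, 0.942, -0.337, 0.002]
contact_force: [1.1, -1.2, 2.0]
gripper_width: 0.611
gripper_force: 63.6
```

```bash
python3 -m jog '[[0,0,0,0,0,0.2,2],[0,0,0,0,0,0.2,2],[0,0,0,0,0,0,2]]'; python3 -c "
from workcell import *
print(get_obs()['moment'])"
```

```text
clock: 14.65
eef_pos: [560.9, -182.4, 34.7]
tcp_rot: [0.0, 0.942, -0.337, 0.001]
contact_force: [1.6, -2.1, 3.8]
gripper_width: 0.614
gripper_force: 63.8
[-0.34184895 -0.28345722  0.01014296]
```

```bash
python3 -m jog '[[0,0,0,0,0,0.2,2],[0,0,0,0,0,0.2,2],[0,0,0,0,0,0.2,2],[0,0,0,0,0,0,2]]'; python3 -m jog '[[0,0,0,0,0,0.2,2],[0,0,0,0,0,0.2,2],[0,0,0,0,0,0.1,2],[0,0,0,0,0,0,2],[0,0,0,0,0,0,2]]'; python3 -m jog '[[0,0,0,0,0,0.2,2],[0,0,0,0,0,0.1,2],[0,0,0,0,0,0,2],[0,0,0,0,0,0,2]]'
```

```text
clock: 15.05
eef_pos: [560.8, -182.3, 29.0]
tcp_rot: [0.0, 0.942, -0.337, 0.001]
contact_force: [1.2, -2.8, 5.8]
gripper_width: 0.615
gripper_force: 64.0
clock: 15.55
eef_pos: [560.8, -182.3, 28.7]
tcp_rot: [0.0, 0.942, -0.337, -0.0]
contact_force: [-9.7, 2.1, 28.3]
gripper_width: 0.618
gripper_force: 66.4
clock: 15.95
eef_pos: [560.8, -182.3, 28.6]
tcp_rot: [0.0, 0.942, -0.336, -0.001]
contact_force: [-17.2, 5.6, 41.2]
gripper_width: 0.611
gripper_force: 68.0
```

```bash
python3 -m jog '[[0,0,0,0,0,-0.15,2],[0,0,0,0,0,-0.1,2],[0,0,0,0,0,0,2],[0,0,0,0,0,0,2],[0,0,0,0,0,0,2]]'
python3 - <<'E'
from h import *
f=grab_frame("wrist");g=grab_frame("side")
cv2.imwrite("pics/w7.png",np.hstack([cv2.resize(f,(400,300)),cv2.resize(g[150:240,330:450],(400,300),interpolation=cv2.INTER_CUBIC)])[:,:,::-1])
o=get_obs();print(o['eef_pos'],o['contact_force'],o['clock'])
E
```

```text
clock: 16.45
eef_pos: [560.8, -182.3, 28.7]
tcp_rot: [0.0, 0.942, -0.337, -0.0]
contact_force: [-9.5, 3.2, 30.7]
gripper_width: 0.615
gripper_force: 66.6
[ 560.83066172 -182.30986215   28.67723181] [-11.00476163   2.59213662  30.72045941] 16.55
```

View pics/w7.png

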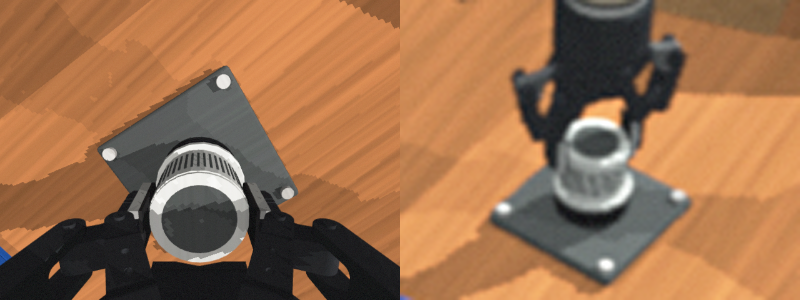

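The view shows the cap seated on the shoulder, with no gap at its rim in the side crop (595,190). It is held down at about 30 N against a hard stop 13.7 mm below the pin tops. Handing in.

```bash
python3 -c "
from workcell import *
print(sign_off())"
```

```text
the job is handed in; nothing more can be done
None
```

The cap from the bin is on the barrel, keyed over both pins and pushed home against the lens; I signed off at about 16.6 s still holding it down at about 30 N. My first grasp closed on the cap's top because the fingertips sit about 27 mm short of the reported TCP, and the final push briefly reached about 41 N on the wrist sensor before I eased it off.

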